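# Set up the tea stand on the meeting table

## Task

Set out the tea for the meeting: first lift the folded back of the display stand by its tab until it snaps fully open, then lift the lid off the tea box by its knob and lay it flat on the grey felt mat. Set all the tins from the box side by side on the stand's ledge, each lying flat and wholly on it, then put the lid squarely back on the empty box. Leave the bottle, mug and jar where they are.

Things in the scene. Friction and masses are not known exactly. Their poses are not given: they have to be found in the camera images.
- stand: the folding display stand's fixed base: a pale wooden ledge, 90 mm deep (its x) by 262 mm long (its y) with a flat top 24 mm above the table; origin under the middle of the ledge at table height, z up. It does not move. The front of the ledge is at its -x side (robot side); the back frame is hinged along its +x edge
- backrest (a joint): angle of the stand's hinged back frame, rad: 0 = folded flat forward over the ledge (covering it); 1.95 = open, standing up and leaning back 22 degrees past vertical. Over-centre spring: below about 1.0 it is pulled shut, beyond about 1.2 it snaps open by itself and stays. Lifting the tab from flat takes about 1.5 N
- hinge (a point): middle of the hinge axis of the back frame, which runs along the stand's y; 49 mm behind (+x of) the stand's origin and 31 mm above the table
- tab (a point): centre of the frame's lift tab: a dark wooden roll 14 mm thick, 26 mm long along the stand's y, at the middle of the free edge, 140 mm from the hinge axis, on a 12 mm wide neck; the slatted frame itself (250 mm wide, 10 mm thick) ends 105 mm from the hinge. Folded it is 31 mm above the table in front of the ledge; open, about 161 mm up. Pinched by its two ends it can turn in the fingers
- teabox: the open-topped wooden tea box, fixed: 236 mm (its x) by 128 mm (its y), 45 mm high, walls and floor 5 mm; origin under its middle at table height. The tins stand in one row along its x
- lid: the box's flat loose lid, a wooden board 250 mm (its x) by 140 mm (its y) by 8 mm without any lip, about 0.2 kg, at first lying on the box; origin at the middle of its underside. On its middle stands a round dark knob 26 mm in diameter and 32 mm high (from 8 to 40 mm above the origin)
- mat: a thin grey felt mat, fixed, 280 mm (its x) by 170 mm (its y) by 3 mm; origin under its middle at table height
- water: bystander: water bottle, 64 mm in diameter, 200 mm high, origin under its middle
- cup: bystander: white mug, 76 mm in diameter, 90 mm high, origin under its middle
- jar: bystander: small white jar, 60 mm in diameter, 90 mm high, origin under its middle
- tin0: one of three to five equal flat round tea tins (metal, 40 mm in diameter, 22 mm high, about 50 g), origin at its centre, z its round axis; at first in the tea box under the lid; None from the start if absent
- tin1: one of three to five equal flat round tea tins (metal, 40 mm in diameter, 22 mm high, about 50 g), origin at its centre, z its round axis; at first in the tea box under the lid; None from the start if absent
- tin2: one of three to five equal flat round tea tins (metal, 40 mm in diameter, 22 mm high, about 50 g), origin at its centre, z its round axis; at first in the tea box under the lid; None from the start if absent
- tin3: one of three to five equal flat round tea tins (metal, 40 mm in diameter, 22 mm high, about 50 g), origin at its centre, z its round axis; at first in the tea box under the lid; None from the start if absent
- tin4: one of three to five equal flat round tea tins (metal, 40 mm in diameter, 22 mm high, about 50 g), origin at its centre, z its round axis; at first in the tea box under the lid; None from the start if absent

How it is judged:
By the outcome, as a careful person would: the job done as asked, in the order asked, and still so for the second after the job is handed in, with the robot touching nothing.
Of tin0, tin1, tin2, tin3, tin4 only 3 to 5 are there at a start; the rules pass over those that are not, and their reading is None.
At some moment in a run one of lid may be knocked a few centimetres aside while the robot is not near it.
Once in a run the grip may slacken for a moment while it holds something.
It also fails if it takes over 210 s, if anything falls off the work surface, if the arm or the gripper's body presses on something with over 40 N, if the wrist force passes 120 N, or if a joint passes its speed limit or range.

## Robot

A 7-joint arm with a two-finger parallel gripper is mounted at the origin on the work surface. World frame = base frame: x ahead of the robot, y to its left, z up, the work surface at z = 0. Lengths are in mm, angles in rad, forces in N, time in s.
With the tool pointing down it reaches from about 400 to 900 mm from the base axis. Payload 5.6 kg.
Tool frame: the origin (TCP) lies midway between the tips of the shut fingers; the grasp point (between the pads) lies 19 mm behind it; z points along the fingers, y is the line along which they close (so a half turn about z gives the same grasp; the last joint's range is limited). The gripper opens to 92 mm and grips with 3 to 60 N. Pads are 20 mm wide; open, the fingers measure 128 mm over their backs; the gripper's body (75 mm by 189 mm) begins 69 mm behind the grasp point.
Start: joints at [1.259, 0.468, -0.012, 1.603, 0.006, 1.071, -0.056], TCP at [172.581, -626.678, 214.592] pointing down, gripper open.
Joint ranges: [-2.53, 2.53], [-0.31, 2.02], [-1.57, 1.55], [0.28, 2.44], [-1.29, 4.43], [0.15, 1.84], [-2.92, 2.92]. Speed limits (rad/s): [2.57, 2.57, 3.14, 3.14, 3.14, 3.14, 3.14].

## Interface

Orientations are given as a rotation vector (axis times angle).
In Python, from cell import robot, grip, kin, viewer gives the robot as it stands. Calls block until the motion is done:
- robot.movep(position, orientation): joint-space move of the TCP to a pose.
- robot.servo_line(position, feed=150, rotation=None): straight line of the TCP; rotation=None keeps the orientation; feed is the mean speed in mm/s.
- robot.goto_joints(angles): joint-space move.
- grip(opening, newtons=None): opening from 0.0 (shut) to 1.0 (fully open); newtons is the grip in N (None keeps the last); returns when the fingers have stopped.
- robot.hold(seconds).
- kin.ik(position, orientation): joint angles nearest the present ones, or None.
- robot.observe(): the state.
- viewer.read_camera(name): name is "scene" or "top"; returns the picture (400x640x3 uint8, red, green, blue); there is no depth.
- viewer.camera_info(name): a dict with "camera_matrix" (3x3 intrinsics, pixels), "R" (3x3) and "t" (3): a world point X has camera coordinates R X + t. Camera axes: x right, y down, z forward; pixel columns grow to the right and rows downward; lengths in mm; the calibration is good to about 2 mm. A picture is of the moment at which its call begins. camera_info takes no time and is no camera call.
A pose or a line that the arm cannot do raises robot.IKError and nothing moves.
- robot.job_done(): hands the job in; it is judged then, once.
Trained networks look in the newest picture that a camera, given by its name, has taken for a name from the list of things; names that differ only in an ending like _2 or _b are one class to them, and where a whole thing is asked for, a point or a joint stands for the part that bears it (a point fixed in the world has none). Each returns a list of dicts, best first, with "confidence" (0 to 1); they miss things now and then, are a little off and sometimes report something else, mostly with a low value. They report only what shows in the picture. A call takes as long as a camera call.
- viewer.silhouettes(name, camera): "mask" (400x640 bool, what is visible of it).
- viewer.pinpoint(name, camera): "at" ([x, y, z] in mm, in the coordinates of the camera as it stood for that picture, good to about 4 mm: a listed point, or the origin of a listed thing).
The state is a dict: "t": time; "joints": joint angles; "joint_velocities": joint speeds; "joint_torque": joint torques, N m; "tcp_pos": TCP position; "tcp_rot": TCP orientation; "contact_force": force on the tool from outside, world axes, zero at the start; "wrist_torque": the same for the moment, N m; "grip_width": opening from 0.0 (shut) to 1.0 (fully open); "grip_force": force on a finger pad.
Only numpy, scipy, OpenCV 4.12 (cv2) and the standard library are available. Lean on these libraries where they do the work, as an engineer would, in place of code of your own. Each camera call takes 0.05 s, during which the arm holds its last target. There are 200 camera calls.

## Working session

There is one attempt and no reset: what is moved stays moved. The work goes in short steps, each a Python script; the robot and the scene stay as the last script left them, time stands still between calls to the robot, and variables do not carry over. Pictures are saved under pics/ and viewed, at most 14 in all, crops included, and the job is handed in when it is done.

```bash
ls; mkdir -p pics
cat > h.py <<'E'
import numpy as np, cv2
from cell import robot, grip, kin, viewer
def info(c):
    i=viewer.camera_info(c); return np.array(i["camera_matrix"]),np.array(i["R"]),np.array(i["t"])
def snap(c,fn=None):
    im=viewer.read_camera(c)
    if fn: cv2.imwrite("pics/"+fn,cv2.cvtColor(im,cv2.COLOR_RGB2BGR))
    return im
def pin(n,c):
    K,R,t=info(c)
    return [(np.round(R.T@(np.array(d["at"])-t),1),round(d["confidence"],2)) for d in viewer.pinpoint(n,c)]
def px2w(c,uv,z):
    K,R,t=info(c); d=R.T@np.linalg.inv(K)@np.array([uv[0],uv[1],1.]); o=-R.T@t
    return o+d*(z-o[2])/d[2]
def w2px(c,X):
    K,R,t=info(c); p=K@(R@np.array(X,float)+t); return p[:2]/p[2]
E
python3 - <<'E'
from h import *
for c in("scene","top"):
    snap(c,c+"0.png"); K,R,t=info(c); print(c,(-R.T@t).round(),R.round(2).tolist(),K[0,0])
    for n in["stand","tab","hinge","teabox","lid","mat","water","cup","jar"]: print(n,pin(n,c)[:2])
o=robot.observe();print(o["tcp_rot"],o["t"])
E
```

```text
pics
scene [1034. -760.  913.] [[0.87, 0.5, -0.0], [0.34, -0.6, -0.72], [-0.36, 0.62, -0.69]] 450.4277136339964
stand [(array([ 545.7, -279.4,   -3. ]), 0.82)]
tab [(array([ 460.8, -289.1,   34.3]), 0.59)]
hinge []
teabox [(array([543.7,   3.3,  -2.2]), 0.79)]
lid []
mat [(array([529.5, 273. ,   0.8]), 0.95)]
water [(array([ 7.591e+02,  1.448e+02, -3.000e-01]), 0.68), (array([ 460.5, -290.8,   35.4]), 0.61)]
cup [(array([ 7.576e+02, -1.693e+02,  5.000e-01]), 0.67)]
jar [(array([ 760.1, -170.5,   -3.3]), 0.61), (array([7.85e+02, 5.00e+00, 2.00e-01]), 0.58)]
top [ 506.    5. 1025.] [[0.01, -1.0, -0.01], [-1.0, -0.01, -0.1], [0.1, 0.01, -1.0]] 446.274208324273
stand [(array([534. , 278.1,  -2.6]), 0.33)]
tab [(array([ 454. , -289.5,   31.6]), 0.87)]
hinge [(array([ 597.1, -278.9,   29.1]), 0.57)]
teabox []
lid [(array([545.2,  -2.9,  43.2]), 0.74)]
mat [(array([537.7, 275.8,  -1.6]), 0.97)]
water [(array([7.604e+02, 1.442e+02, 6.000e-01]), 0.87), (array([532.5, 276. ,   0.8]), 0.54)]
cup [(array([ 758.3, -166.4,    2.4]), 0.87), (array([ 595.5, -277.7,   28.5]), 0.51)]
jar [(array([782.1,   8. ,   1.2]), 0.74), (array([547.6,  -4.9,  44.5]), 0.36)]
[3.11322951e+00 4.20856324e-01 1.46675421e-05] 1.0
```

View pics/top0.png

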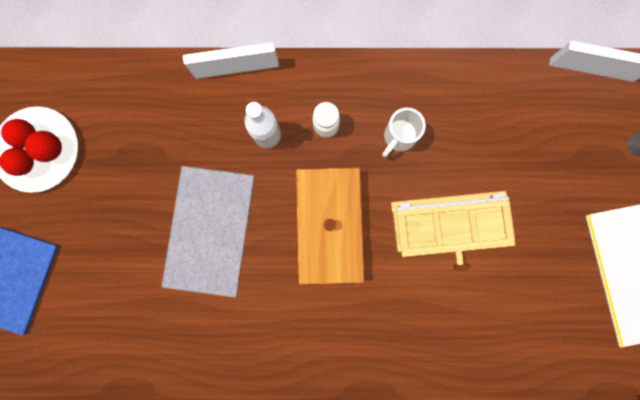

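View pics/scene0.png

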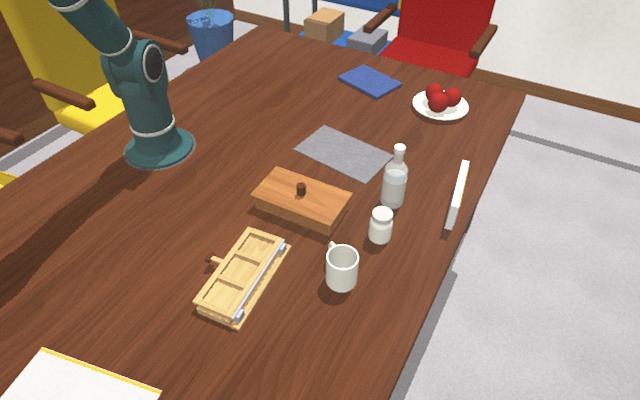

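```bash
cat >> h.py <<'E'
def rect(n,z,c="top",k=0):
    """world rectangle (centre, (long,short), yaw of long side deg in (-90,90]) of the mask's outline put on height z"""
    s=viewer.silhouettes(n,c)
    if not s: return None
    m=s[k]["mask"].astype(np.uint8)
    cs,_=cv2.findContours(m,cv2.RETR_EXTERNAL,cv2.CHAIN_APPROX_NONE); ct=max(cs,key=cv2.contourArea)[:,0]
    W=np.array([px2w(c,p,z)[:2] for p in ct],np.float32)
    b=cv2.boxPoints(cv2.minAreaRect(W)); e=b[1]-b[0],b[2]-b[1]
    L=max(e,key=np.linalg.norm); S=min(e,key=np.linalg.norm); a=np.degrees(np.arctan2(L[1],L[0]))
    return b.mean(0).round(1),np.linalg.norm(L).round(1),np.linalg.norm(S).round(1),((a+90)%180-90).round(2),round(s[k]["confidence"],2)
def down(yaw):
    """tool pointing down, tool x at yaw (deg); fingers close along yaw+90"""
    h=np.radians(yaw)/2; return np.pi*np.array([np.cos(h),np.sin(h),0])
E
python3 - <<'E'
from h import *
snap("top")
for n,z in(("mat",3),("lid",53),("teabox",53),("stand",30),("backrest",36)): print(n,rect(n,z))
for y in(4,184,-176): 
  j=kin.ik([458,-289,150],down(y)); print(y,None if j is None else np.round(j,2))
E
```

```text
mat (array([534.3, 275.4], dtype=float32), np.float32(279.2), np.float32(171.7), np.float32(-6.83), 0.74)
lid (array([545.7,  -3.1], dtype=float32), np.float32(252.9), np.float32(141.7), np.float32(2.06), 0.77)
teabox (array([768. , 150.3], dtype=float32), np.float32(110.3), np.float32(67.8), np.float32(27.25), 0.26)
stand (array([ 531. , -278.1], dtype=float32), np.float32(263.4), np.float32(162.8), np.float32(-83.93), 0.72)
backrest (array([784.6,   6.6], dtype=float32), np.float32(74.2), np.float32(56.8), np.float32(0.24), 0.51)
4 [ 0.63  0.37 -0.15  1.92  0.07  0.85 -1.07]
184 [ 1.07  0.48 -0.71  1.89  0.39  0.92  1.81]
-176 [ 1.07  0.48 -0.71  1.89  0.39  0.92  1.81]
```

Run:
```python
from h import *
r=down(5)
grip(0.65,30)
robot.movep([457.5,-289.3,120],r)
robot.servo_line([457.5,-289.3,14],feed=100)
grip(0.0,30)
o=robot.observe(); print(o["grip_width"],o["grip_force"],o["tcp_pos"],o["contact_force"])
snap("scene","grab.png")
```

```text
0.2778928232353449 29.999778270721436 [ 457.70077341 -290.45292147   14.18108095] [-0.0394362  -3.03889387 -0.88739322]
```

View pics/grab.png

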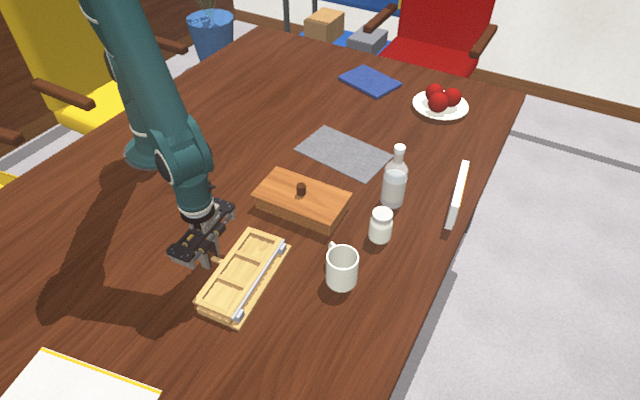

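Run:
```python
from h import *
p0=np.array(robot.observe()["tcp_pos"]); u=np.array([np.cos(np.radians(5)),np.sin(np.radians(5)),0])
for th in np.linspace(0,1.93,15)[1:]:
    robot.servo_line(p0+u*140*(1-np.cos(th))+np.array([0,0,140*np.sin(th)]),feed=80)
    o=robot.observe(); print(round(th,2),round(o["grip_width"],3),np.round(o["contact_force"],1))
print(o["tcp_pos"],o["t"])
snap("scene","open.png"); print(pin("tab","scene"))
```

```text
0.14 0.276 [ 0.5 -2.8 -2.6]
0.28 0.28 [ 1.3 -3.  -1.9]
0.41 0.276 [-0.4 -1.  -1.8]
0.55 0.282 [-0.8 -0.9 -1.6]
0.69 0.282 [-1.7  0.6 -0.8]
0.83 0.272 [-1.3  3.4 -0.2]
0.96 0.279 [-2.2  5.2  0.3]
1.1 0.274 [-2.7  5.7  0.6]
1.24 0.277 [-2.   6.   0.4]
1.38 0.278 [-2.   6.6  1.5]
1.52 0.28 [-1.6  6.9  0.7]
1.65 0.278 [-1.8  6.8  1. ]
1.79 0.281 [-0.5  7.3  0.6]
1.93 0.277 [0.3 6.7 1.1]
[ 648.41968542 -270.49615653  145.70148692] 10.9417
[(array([ 649.7, -269.9,  163.8]), 0.87), (array([757. , 144.6,  -3. ]), 0.57)]
```

View pics/open.png

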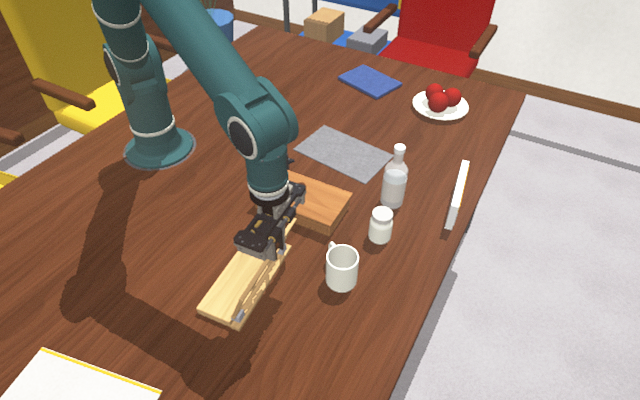

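Run:
```python
from h import *
p=np.array(robot.observe()["tcp_pos"])
grip(0.7)
robot.servo_line(p+[0,0,120],feed=150)
robot.movep([450,20,250],down(2))
snap("scene"); print(pin("tab","scene"),pin("stand","scene"))
im=snap("top","open_top.png"); print(pin("tab","top"),pin("hinge","top"),pin("stand","top"),pin("lid","top"))
print(rect("stand",24))
```

```text
[(array([ 651.7, -271.3,  162.1]), 0.56)] [(array([ 544.7, -280.2,   -4.2]), 0.84), (array([ 650.4, -269.5,  161.3]), 0.18)]
[(array([ 644.4, -270. ,  159. ]), 0.85)] [(array([ 597.8, -280.5,   29.4]), 0.96)] [(array([ 547.4, -282.8,    0.8]), 0.98)] [(array([543.8,  -5.6,  46.6]), 0.84)]
(array([ 588.7, -293.9], dtype=float32), np.float32(305.3), np.float32(173.5), np.float32(-84.04), 0.96)
```

View pics/open_top.png

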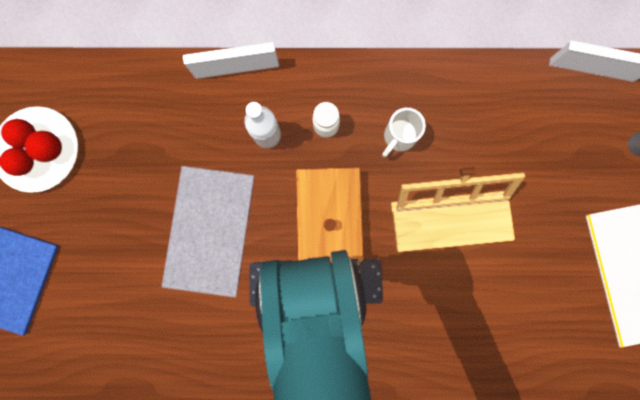

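Run:
```python
from h import *
a=px2w("top",(397,251),24);b=px2w("top",(514,241),24)
d=a-b; print(np.hypot(*d[:2]),np.degrees(np.arctan2(-d[0],d[1])),(a+b)/2,"knob",px2w("top",(330.5,224.5),85))
robot.movep([545.3,-4,110],down(2))
robot.servo_line([545.3,-4,57],feed=80)
grip(0,45)
o=robot.observe(); print(o["grip_width"],o["contact_force"],o["tcp_pos"])
robot.servo_line([545.3,-4,160],feed=80)
o=robot.observe(); print(o["grip_width"],o["contact_force"],o["wrist_torque"])
snap("scene","lift.png")
```

```text
261.08059312109907 5.251093195485596 [ 502.26089651 -284.20552087   24.        ] knob [545.73197577  -5.3267357   85.        ]
0.27831255081552303 [-0.40398118  1.33142897  2.1696814 ] [545.38217976  -3.86362329  57.14477174]
0.2718298686244151 [-0.43715508 -0.3445999  -2.40356181] [ 0.02764122 -0.00618344  0.04286105]
```

View pics/lift.png

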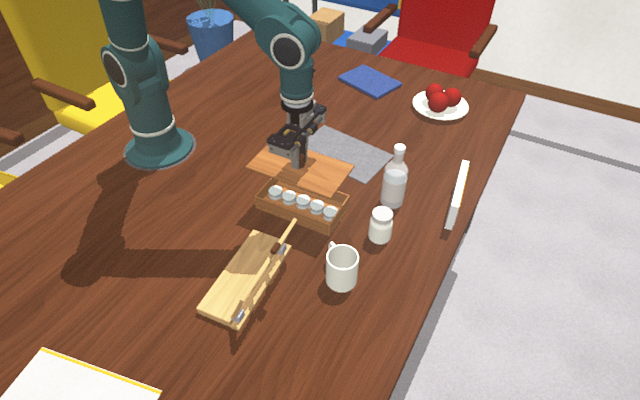

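Run:
```python
from h import *
r=down(-6.8)
robot.servo_line([536,275.5,160],feed=120,rotation=r)
o=robot.observe(); print(o["grip_width"],o["contact_force"])
robot.servo_line([536,275.5,30],feed=80)
for z in np.arange(24,11,-1.5):
    robot.servo_line([536,275.5,z],feed=30)
    o=robot.observe(); 
    if o["contact_force"][2]>1: break
print(o["tcp_pos"],o["contact_force"],o["grip_width"])
grip(0.6)
robot.servo_line([536,275.5,120],feed=120)
robot.movep([400,150,250],down(0))
snap("top","mat.png"); print(pin("lid","top"),rect("lid",11),pin("teabox","top"),rect("teabox",45))
for i in range(5): print(pin("tin%d"%i,"top")) if i==0 else 0
snap("scene");print(pin("tin0","scene"),pin("teabox","scene"),robot.observe()["t"])
```

```text
0.27440556349566086 [ 0.40366121 -0.35242052 -2.03260207]
[536.27953611 275.6560598   15.11932534] [-3.23157474 -2.37706325 11.23570461] 0.27571855071342244
[(array([535. , 277.2,   4.2]), 0.83)] (array([535.6, 275.2], dtype=float32), np.float32(250.3), np.float32(142.5), np.float32(-6.58), 0.61) [(array([ 5.444e+02, -4.400e+00,  5.000e-01]), 0.63)] (array([546.8,  -1.1], dtype=float32), np.float32(239.4), np.float32(131.9), np.float32(2.55), 0.77)
[(array([546.6,   2.1,  12.7]), 0.81), (array([455.5,  -1.3,  19. ]), 0.74), (array([635.3,   1.2,  17.3]), 0.63), (array([591. ,   4.5,  18.4]), 0.52), (array([5.069e+02, 1.000e-01, 2.160e+01]), 0.49)]
[(array([453.7,  -5.2,  18.3]), 0.74), (array([546.9,   5.5,  13.3]), 0.7), (array([593.4,   4.3,  13.5]), 0.61), (array([ 761.6, -168.4,   -1.3]), 0.6), (array([5.002e+02, 1.000e-01, 1.550e+01]), 0.52), (array([639.9,   1.2,  12.7]), 0.5), (array([ 595.1, -272.1,   30.2]), 0.39)] [(array([ 5.472e+02, -4.000e+00,  2.000e-01]), 0.66)] 27.5417
```

View pics/mat.png

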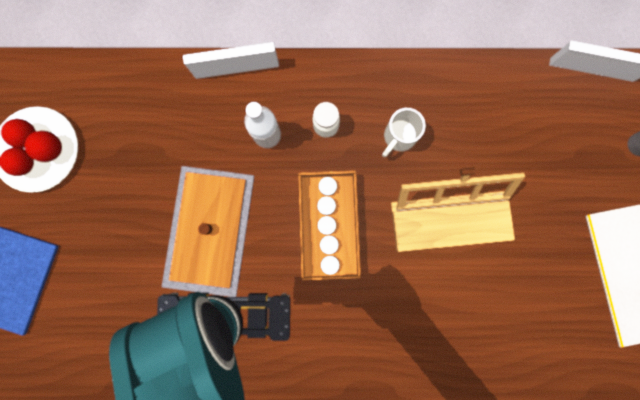

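```bash
cat >> h.py <<'E'
S=np.array([547.1,-280.0]); SY=5.25
c,s=np.cos(np.radians(SY)),np.sin(np.radians(SY))
def ledge(x,y): return S+np.array([c*x-s*y,s*x+c*y])
def tins():
    """tin centres in the box, from white discs in a new top picture"""
    im=snap("top").astype(int)
    m=((im.min(2)>170)&(im.max(2)-im.min(2)<45)).astype(np.uint8); q=np.zeros_like(m); q[165:285,295:365]=1
    n,_,st,ce=cv2.connectedComponentsWithStats(m*q)
    return [px2w("top",ce[i],26)[:2].round(1) for i in range(1,n) if st[i,4]>80]
def pick(p,yaw=2.5):
    grip(0.65,25)
    robot.movep([*p,110],down(yaw)); robot.servo_line([*p,13],feed=100); grip(0,25)
    w=robot.observe()["grip_width"]; robot.servo_line([*p,130],feed=120); return round(w,3),round(robot.observe()["grip_width"],3)
def place(y,yaw,x=-19):
    p=ledge(x,y)
    robot.movep([*p,150],down(yaw)); robot.servo_line([*p,40],feed=90); robot.hold(.15)
    f0=robot.observe()["contact_force"]; w=robot.observe()["grip_width"]
    for z in np.arange(36,29.5,-1):
        robot.servo_line([*p,z],feed=25); f=robot.observe()["contact_force"]
        if f[2]-f0[2]>2.5: break
    grip(0.55)
    robot.servo_line([*p,150],feed=100); return round(w,3),z,np.round(f0,1),np.round(f,1)
E
python3 - <<'E'
from h import *
print(tins())
for y in(-100,0,100):
  for yaw in(95.25,-84.75):
    for z in (32,150):
      j=kin.ik([*ledge(-19,y),z],down(yaw)); print(y,yaw,z,None if j is None else np.round(j,2))
E
```

```text
[array([635.8,   1.4]), array([591.3,   4.1]), array([547.3,   3. ]), array([503.8,  -2.2]), array([459.2,  -4.4])]
-100 95.25 32 [ 0.69  0.71 -0.18  1.68  0.17  0.77  0.53]
-100 95.25 150 [ 0.64  0.55 -0.1   1.63  0.06  0.96  0.61]
-100 -84.75 32 [ 0.45  0.7   0.16  1.7  -0.15  0.76 -2.36]
-100 -84.75 150 [ 0.46  0.55  0.14  1.64 -0.09  0.96 -2.41]
0 95.25 32 [ 0.6   0.63 -0.21  1.83  0.2   0.69  0.36]
0 95.25 150 [ 0.55  0.46 -0.15  1.78  0.08  0.9   0.45]
0 -84.75 32 [ 0.38  0.62  0.08  1.85 -0.07  0.68 -2.56]
0 -84.75 150 [ 0.37  0.45  0.08  1.79 -0.05  0.9  -2.58]
100 95.25 32 [ 0.49  0.58 -0.27  1.95  0.25  0.64  0.15]
100 95.25 150 [ 0.45  0.39 -0.22  1.9   0.11  0.86  0.27]
100 -84.75 32 [ 0.28  0.56 -0.01  1.97  0.    0.62 -2.78]
100 -84.75 150 [ 0.27  0.38  0.01  1.91 -0.01  0.86 -2.77]
```

```bash
sed -i 's/\[\*p,130\],feed=120/[*p,180],feed=150/; s/\[\*p,150\],down/[*p,180],down/; s/\[\*p,150\],feed=100/[*p,180],feed=150/' h.py
python3 - <<'E'
from h import *
print(pick([635.8,1.4])); print(place(-100,95.25)); print(robot.observe()["t"])
robot.movep([450,20,250],down(2)); snap("scene","t1.png"); im=snap("top")
cv2.imwrite("pics/t1t.png",cv2.resize(cv2.cvtColor(im,cv2.COLOR_RGB2BGR)[150:290,140:540],None,fx=2,fy=2))
print(tins(),pin("lid","top"))
E
```

```text
(0.423, 0.428)
(0.425, np.float64(32.0), array([-0.2, -0.5,  0.2]), array([-1.4,  1. ,  2.8]))
38.4
[array([591.3,   4.1]), array([547.4,   3. ]), array([504.3,  -1.9])] [(array([535.3, 272.4,   2.5]), 0.78), (array([ 596.6, -276.3,   28.3]), 0.19)]
```

View pics/t1t.png

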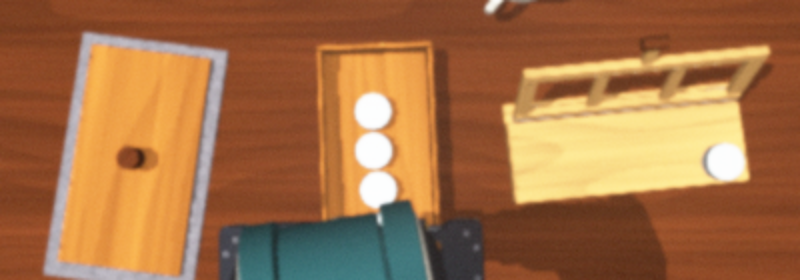

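```bash
cat >> h.py <<'E'
def placed():
    """tins on the ledge, stand frame, from the newest look from above"""
    im=snap("top").astype(int)
    m=((im.min(2)>185)&(im.max(2)-im.min(2)<40)).astype(np.uint8); q=np.zeros_like(m); q[195:260,385:525]=1
    n,_,st,ce=cv2.connectedComponentsWithStats(m*q)
    R=np.array([[c,s],[-s,c]])
    return [(R@(px2w("top",ce[i],46)[:2]-S)).round(1) for i in range(1,n) if st[i,4]>60]
E
python3 - <<'E'
from h import *
print(placed())
a=px2w("top",(140+517/2,150+203/2),24)[:2];b=px2w("top",(140+748/2,150+180/2),24)[:2]
R=np.array([[c,s],[-s,c]]);print(R@(a-S),R@(b-S))
E
```

```text
[array([-19.5, -99.2])]
[-46.41973709 127.24789556] [ -42.83447269 -130.90687905]
```

```bash
sed -i 's/SY=5.25/SY=6.0/; s/x=-19)/x=-17.5)/' h.py
python3 - <<'E'
from h import *
robot.servo_line([450,20,260])
for p,y in(([591.3,4.1],-50),([547.4,3],0)):
    print(pick(p)); print(place(y,96))
robot.movep([400,150,250],down(2))
print(tins(),placed(),pin("lid","top"),robot.observe()["t"])
E
```

```text
(0.422, 0.426)
(0.421, np.float64(32.0), array([-0.2, -0.4, -1.5]), array([-1.5,  0. ,  4.3]))
(0.428, 0.427)
(0.429, np.float64(32.0), array([ 0.6, -0.3, -0.5]), array([-2.1,  0.6,  4.1]))
[array([503.8,  -2.2]), array([459.1,  -4.3])] [array([-18. , -48.9]), array([-20.9, -98.9]), array([-17.9,   0.6])] [(array([510.5, 298.1,   3.4]), 0.67), (array([503.6,   2.3,  19.9]), 0.29)] 64.75
```

Run:
```python
from h import *
for p,y in(([503.8,-2.2],50),([459.1,-4.3],100)):
    print(pick(p)); print(place(y,96))
robot.movep([420,-60,280],down(2))
im=snap("top","all.png")
print(tins(),placed(),pin("lid","top"),rect("lid",11),pin("teabox","top"),rect("teabox",45),robot.observe()["t"])
snap("scene");print(pin("lid","scene"),pin("teabox","scene"))
```

```text
(0.424, 0.429)
(0.427, np.float64(32.0), array([ 0.2,  0.2, -0.1]), array([-1.3,  0.4,  4.4]))
(0.429, 0.425)
(0.426, np.float64(32.0), array([-0.1, -0.5, -0.7]), array([-2. , -0.8,  5.2]))
[] [array([-18.1, -48.8]), array([-20.9, -99. ]), array([-18. ,   0.5]), array([-18.1,  50.6]), array([-17.9, 100.5])] [(array([512.5, 301.8,   3.2]), 0.94), (array([781.3,   5.7,   3.5]), 0.53)] (array([511.5, 299.7], dtype=float32), np.float32(249.0), np.float32(140.2), np.float32(-6.83), 0.69) [(array([ 5.473e+02, -5.200e+00,  5.000e-01]), 0.71), (array([ 643.4, -270.6,  162.2]), 0.65)] (array([547.1,  -0.9], dtype=float32), np.float32(239.0), np.float32(129.1), np.float32(1.93), 0.6) 88.0083
[(array([ 5.142e+02,  2.960e+02, -2.000e-01]), 0.75)] [(array([545. ,  -3.2,  -0.7]), 0.72)]
```

View pics/all.png

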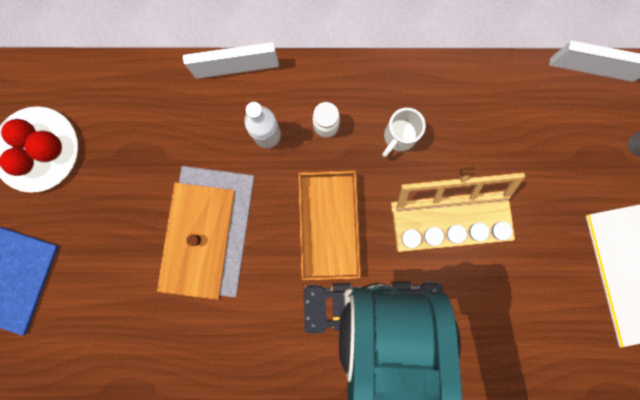

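Run:
```python
from h import *
print("box px",np.mean([px2w("top",q,45) for q in((298.5,171.5),(357,170.5),(360,278),(301.5,279.5))],0),"knob",px2w("top",(193.5,240),43))
p=[511.8,299.7]
grip(0.6,45)
robot.movep([*p,110],down(-6.8)); robot.servo_line([*p,15.5],feed=80)
grip(0,45); o=robot.observe(); print(o["grip_width"],o["contact_force"])
robot.servo_line([*p,170],feed=100)
o=robot.observe(); print(o["grip_width"],o["contact_force"],o["wrist_torque"])
robot.servo_line([546.5,-2.3,170],feed=120,rotation=down(2.1))
robot.hold(.3)
o=robot.observe(); print(o["grip_width"],o["contact_force"],o["tcp_pos"])
snap("scene","over.png"); print(pin("lid","scene"))
snap("top"); print(pin("lid","top"),rect("lid",166))
```

```text
box px [547.98503183  -2.94961012  45.        ] knob [511.54988014 295.17609554  43.        ]
0.2710921164825286 [-0.75164644 -0.51353323  1.39672004]
0.2704875659305798 [-0.3914308  -0.33636129 -2.38002664] [0.02463867 0.01542036 0.03275278]
0.2770613276514659 [ 0.5768151   0.4580034  -2.59327776] [546.49851639  -2.18177423 170.00817484]
[(array([550.6,  -3.4, 157.3]), 0.72)]
[] (array([644.3,   2.3], dtype=float32), np.float32(142.0), np.float32(55.5), np.float32(-86.21), 0.67)
```

View pics/over.png

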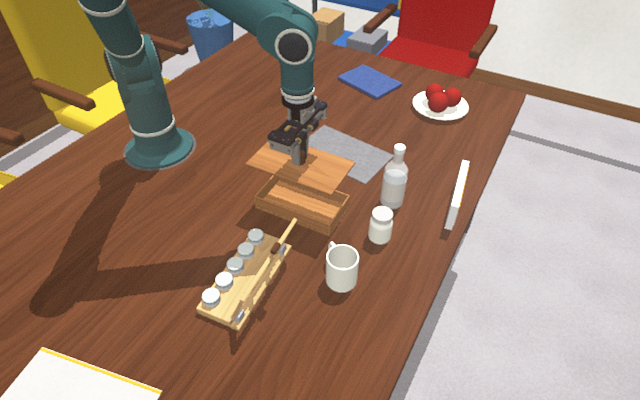

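Run:
```python
from h import *
p=[546.8,-2.5]
robot.servo_line([*p,75],feed=80); f0=robot.observe()["contact_force"][2]
for z in np.arange(66,52,-1.5):
    robot.servo_line([*p,z],feed=30); o=robot.observe()
    if o["contact_force"][2]-f0>4: break
print(z,o["contact_force"],o["grip_width"])
grip(0.6); robot.servo_line([*p,130],feed=100); robot.movep([400,-330,260],down(2))
im=snap("top"); print(pin("lid","top"),rect("lid",53),robot.observe()["t"])
cv2.imwrite("pics/lidon.png",cv2.resize(cv2.cvtColor(im,cv2.COLOR_RGB2BGR)[155:295,260:560],None,fx=2.6,fy=2.6,interpolation=cv2.INTER_CUBIC))
snap("scene","fin.png")
```

```text
57.0 [-1.31825352 -0.46653472  4.78749609] 0.27523260273906686
[(array([547.6,  -2.4,  41.1]), 0.6)] (array([546.6,  -1.6], dtype=float32), np.float32(253.6), np.float32(142.6), np.float32(1.59), 0.56) 103.125
```

View pics/lidon.png

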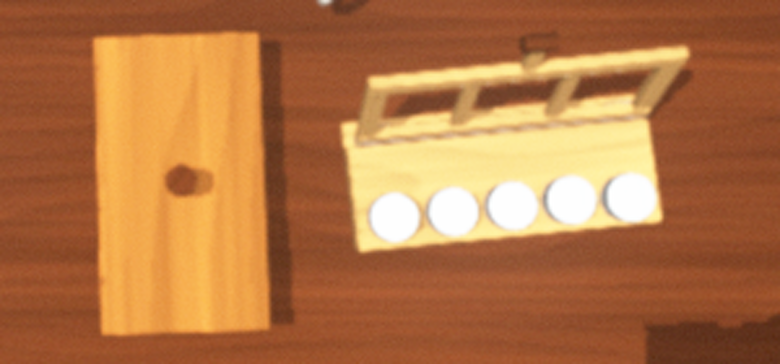

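View pics/fin.png

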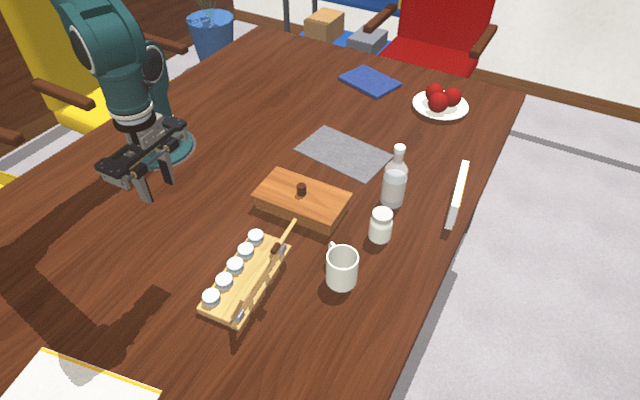

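The lid sits squarely on the box, five tins stand in a row on the ledge (last at crop pixel (631,198), inside the front edge), and the frame is open. The bystanders have not moved.

```bash
python3 -c "
from h import *
print(robot.job_done())"
```

```text
the job is handed in; nothing more can be done
None
```

The job is handed in: the stand is open, all five tins lie flat in a row on the ledge (about 4 mm from its front edge at the tightest), the lid is back on the empty box, and the bottle, mug and jar were left alone; the lid was knocked partly off the mat mid-run, but I picked it up from there without trouble.

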